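# Seat the brass sleeve with the blue-knob press and let the ram rise slowly

## Task

The white printed housing under the blue-knobbed hand press still has its brass sleeve sticking up: press the blue knob straight down as far as it goes so that the sleeve is seated flush. Then let the sprung ram come back up slowly under your control until it is fully up, never letting it snap back, and let go. Leave the red-knobbed press alone.

Things in the scene. Friction and masses are not known exactly. Their poses are not given: they have to be found in the camera images.
- blue_knob (a point): Centre of the flat top of the blue palm knob (50 mm across, 22 mm thick) on the press with the WHITE housing: 222 mm over the table at rest, 182 at the bottom. Under it a bare sprung ram (29 mm over the coil) runs 60 mm (20 mm when down) to a crosshead 46 x 172 x 40 mm between posts 150 mm tall. Fixed base 150 x 170 mm. Place and yaw vary, left or right of the red press. Axes: x, y level, z up.
- blue_ram (a joint): Stroke of the blue-knobbed ram in m: 0 = fully up (rest), growing downwards to 0.040 = hard stop. A spring drives it up: about 5 N to start it down, 13 N at the bottom, plus 4 N while it pushes the sleeve in (last 5 to 8 mm). Almost no damping: let go at the bottom, it shoots up at about 1 m/s. Only the spring lifts it, so the knob follows a hand that rises slowly.
- sleeve (a joint): How far the brass sleeve (13 mm across) in the white housing has been pushed down, in m: 0 to 0.003 at the start (it sticks up 8 to 5 mm above its boss), 0.008 = flush. It stays where it is pushed. Only the ram's steel tip above it can reach it; the ram at its bottom stop leaves it flush.
- red_knob (a point): Centre of the flat top of the red palm knob of the second press, same make and size, at rest 222 mm over the table. It holds a BLACK housing whose sleeve is already seated. Not to be used.
Things that resemble listed ones, but are neither listed nor needed, are in the scene too. What is shaped like the part that bears blue_knob but orange is not meant.

How it is judged:
On the way, in this order (a step that is already met when the one before it is completed fails the run):
1. The blue ram is pressed to the bottom of its stroke and the brass sleeve is seated (value of joint blue_ram above 0.036 m and value of joint sleeve above 0.006 m), for 0.1 s.
2. The blue ram is back fully up (value of joint blue_ram below 0.003 m), for 0.2 s.
At the end, for the whole second after the job is handed in: The brass sleeve in the white housing is flush within 2 mm, the blue ram is fully up (within 3 mm) and the red knob is where it was (within 5 mm) (value of joint blue_ram below 0.003 m and value of joint sleeve above 0.006 m and distance of red_knob from where it was at the start of the episode below 0.005 m); the robot touches nothing.
It fails at once if The blue ram snaps back: it rises faster than 0.15 m/s (velocity of joint blue_ram below -0.15 m/s).
It fails at once if The red-knobbed press is worked (its knob moves 5 mm or more) (distance of red_knob from where it was at the start of the episode above 0.005 m).
It also fails if it takes over 32 s, if anything falls off the work surface, if the arm or the gripper's body presses on something with over 40 N, if the wrist force passes 120 N, or if a joint passes its speed limit or range.

## Robot

A 6-joint arm with a two-finger parallel gripper is mounted at the origin on the work surface. World frame = base frame: x ahead of the robot, y to its left, z up, the work surface at z = 0. Lengths are in m, angles in rad, forces in N, time in s.
With the tool pointing down it reaches from about 0.4 to 0.825 m from the base axis. Payload 7 kg.
Tool frame: the origin (TCP) lies at the very end of the fingers, on their centre line; the grasp point (between the pads) lies arm.grip_point_offset behind it (arm.grip_point_offset is the distance from the TCP to the grasp point, in m); z points along the fingers, y is the line along which they close (so a half turn about z gives the same grasp; the last joint's range is limited). The gripper opens to 88 mm and grips with 3 to 60 N. Pads are 19 mm wide; open, the fingers measure 130 mm over their backs; the gripper's body (78 mm by 193 mm) begins 47 mm behind the grasp point.
Start: joints at [1.575, 0.359, 0.012, 0, -1.224, -0.288], TCP at [0.189, 0.648, 0.227] pointing down, gripper open.
Joint ranges: [-3.07, 3.07], [-1.43, 2.12], [-1.02, 1.25], [-3.03, 1.67], [-3.05, -0], [-3.03, 3.03]. Speed limits (rad/s): [2.39, 2.39, 3.01, 3.14, 3.14, 3.14].

## Interface

Orientations are given as [roll, pitch, yaw] about the fixed x, y, z axes, in that order (R = Rz(yaw) Ry(pitch) Rx(roll)).
In Python, from station import arm gives the robot as it stands.
- The arm moves only by the shell command python3 -m crank 'ROWS' [OPENING] [FORCE]. ROWS is JSON, a list of rows, each an object of numbers: "dx", "dy", "dz": the shift along the tool's x, y, z in cm; "wx", "wy", "wz": the turn, a rotation vector about the tool's x, y, z in degrees. A call has exactly 10 rows; each row is the pose to reach, as a shift and turn from the pose commanded when the call began, along the tool's axes at that moment; what a row does not reach only later rows make up. A row lasts 1/8 s, in which the tool goes at most 62.5 mm and 10.7 degrees, less where a joint would pass 70% of its speed; a pose out of reach is approached as far as the arm can. A call with a gripper value outside its range is refused whole. OPENING is the finger opening in cm, from 0 to 8.76, set as the call begins (- or left out, the last holds). The fingers move at their own pace and stop on an object; FORCE is the grip in N (left out, the last holds). Time passes only in rows, so rows that repeat a pose let the fingers close, or fill a call up. It gives the time, the measured TCP pose, the force, the opening and the grip force at its end, in the units of the state.
- arm.get_state(): the state, without advancing time (a new reading comes with each control period).
- arm.grab_frame(name): name is "scene" or "side" or "wrist"; returns the picture (400x640x3 uint8, red, green, blue); there is no depth.
- arm.calibration(name): a dict with "fx", "fy", "cx", "cy" (pixels), "world_from_camera" (4x4, takes a point from camera to world coordinates). Camera axes: x right, y down, z forward; pixel columns grow to the right and rows downward; lengths in m; the calibration is good to about 2 mm. The wrist camera is an equidistant fisheye: a pixel r from the principal point sees the ray r / f radians off the axis. A picture is of the moment at which its call begins: read the wrist's pose just before it. calibration takes no time and is no camera call; for the wrist camera it gives the pose at the moment of the call.
- arm.job_done(): hands the job in; it is judged then, once.
Trained networks look in the newest picture that a camera, given by its name, has taken for a name from the list of things; names that differ only in an ending like _2 or _b are one class to them, and where a whole thing is asked for, a point or a joint stands for the part that bears it (a point fixed in the world has none). Each returns a list of dicts, best first, with "confidence" (0 to 1); they miss things now and then, are a little off and sometimes report something else, mostly with a low value. They report only what shows in the picture. A call takes as long as a camera call. They do not tell look-alikes from the thing itself.
- arm.find_in(camera, query): "centre" ([x, y, z] in m, in world coordinates, good to about 4 mm: the middle of the surface that is visible of it).
- arm.masks_of(camera, query): "pixels" (400x640 bool, what is visible of it).
- arm.mark_of(camera, query): "centre" ([x, y, z] in m, in world coordinates, good to about 4 mm: a listed point, or the origin of a listed thing).
The state is a dict: "t": time; "q": joint angles; "qd": joint speeds; "joint_efforts": joint torques, N m; "eef_pos": TCP position; "ee_rot": TCP orientation; "force": force on the tool from outside, world axes, zero at the start; "moment": the same for the moment, N m; "width": finger opening in m; "gripper_force": force on a finger pad.
Only numpy, scipy, OpenCV 4.12 (cv2) and the standard library are available. Lean on these libraries where they do the work, as an engineer would, in place of code of your own. Each camera call takes 0.05 s, during which the arm holds its last target. There are 200 camera calls.

## Working session

There is one attempt and no reset: what is moved stays moved. The work goes in short steps, Python scripts to look and compute and a shell command to move; the robot and the scene stay as the last step left them, time stands still between calls to the robot, and variables do not carry over. Pictures are saved under pics/ and viewed, at most 10 in all, crops included, and the job is handed in when it is done.

```bash
mkdir -p pics; python3 - <<'E'
from station import arm
import cv2,numpy as np
s=arm.get_state();print({k:np.round(v,3).tolist() for k,v in s.items()},arm.grip_point_offset)
for c in("scene","side"):
    im=arm.grab_frame(c);cv2.imwrite(f"pics/{c}0.png",im[:,:,::-1])
    K=arm.calibration(c);print(c,K["fx"],K["cx"],K["cy"],np.round(K["world_from_camera"],3).tolist())
    for q in("blue_knob","red_knob"):
        print(q,[(np.round(d["centre"],3).tolist(),round(d["confidence"],2)) for d in arm.mark_of(c,q)])
E
```

```text
{'t': 0.0, 'q': [1.575, 0.359, 0.011, -0.0, -1.224, -0.288], 'qd': [-0.001, -0.0, -0.001, -0.001, 0.0, 0.001], 'joint_efforts': [-0.0, -58.272, 29.305, 6.997, 0.007, -0.0], 'eef_pos': [0.189, 0.648, 0.226], 'ee_rot': [3.14, -0.0, -0.284], 'force': [-0.789, -0.571, 0.219], 'moment': [-0.032, 0.029, 0.018], 'gripper_force': 0.0, 'width': 0.087} 0.0188
scene 484.55781824345553 311.97847794222815 197.5527710699783 [[0.704, 0.534, -0.468, 0.994], [0.71, -0.516, 0.479, -0.509], [0.015, -0.67, -0.743, 0.965], [0.0, 0.0, 0.0, 1.0]]
blue_knob [([0.563, 0.158, 0.224], 0.74), ([0.299, 0.289, 0.222], 0.73)]
red_knob [([0.518, -0.19, 0.221], 0.63)]
side 405.1422335669613 321.27971882265336 199.8647630505237 [[0.779, 0.582, -0.232, 0.647], [0.627, -0.727, 0.28, -0.211], [-0.006, -0.364, -0.931, 0.954], [0.0, 0.0, 0.0, 1.0]]
blue_knob [([0.561, 0.156, 0.22], 0.79)]
red_knob [([0.524, -0.193, 0.223], 0.72)]
```

View pics/scene0.png

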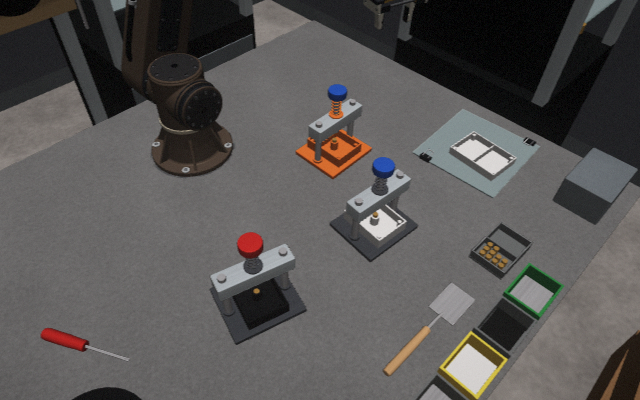

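View pics/side0.png

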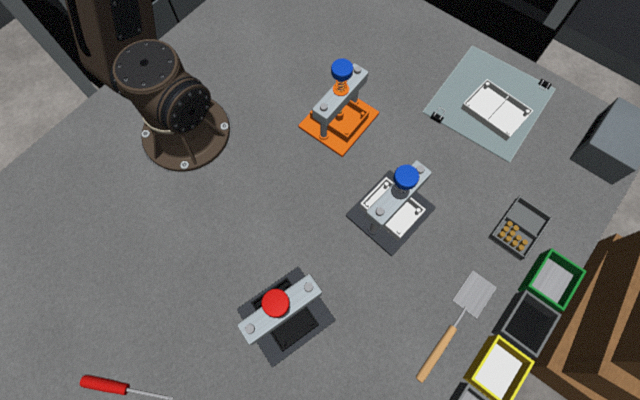

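The scene picture shows two blue knobs. One, at (337,92), is on an orange press holding an orange housing and is the look-alike. The other, at (383,167), is on the grey press with the white housing, brass sleeve at (375,218), and fits the description. The red press knob is at (250,245). In the side view they are at (342,70), (406,177) and (275,303). I'll confirm with a crop and triangulate.

```bash
python3 - <<'E'
from station import arm
import cv2,numpy as np
a=cv2.imread("pics/scene0.png");cv2.imwrite("pics/crop.png",cv2.resize(a[70:270,280:440],None,fx=3,fy=3,interpolation=cv2.INTER_CUBIC))
P=[];C=[]
for c,p in(("scene",(383,167)),("side",(406,177))):
    arm.grab_frame(c)
    for m in arm.masks_of(c,"blue_knob"):
        v,u=np.nonzero(m["pixels"]);print(c,len(u),u.min(),u.max(),v.min(),v.max(),m["confidence"])
    im=cv2.imread(f"pics/{c}0.png").astype(int)
    b=((im[:,:,0]>im[:,:,2]+60)&(im[:,:,0]>90)).astype(np.uint8)
    n,l,st,ce=cv2.connectedComponentsWithStats(b)
    i=1+np.argmin(np.linalg.norm(ce[1:]-p,axis=1));print(c,st[i],ce[i])
    K=arm.calibration(c);T=np.linalg.inv(K["world_from_camera"])[:3]
    P.append(np.array([[K["fx"],0,K["cx"]],[0,K["fy"],K["cy"]],[0,0,1]])@T);C.append(ce[i])
    print([(np.round(d["centre"],3).tolist(),round(d["confidence"],2)) for d in arm.mark_of(c,"blue_knob")])
X=cv2.triangulatePoints(P[0],P[1],C[0],C[1])[:,0];print("blob tri",X[:3]/X[3])
for Pi in P:
    q=Pi@[.562,.157,.222,1];print(q[:2]/q[2])
E
```

```text
scene 489 372 393 158 190 0.87
scene 403 328 346 84 115 0.68
scene [373 157  22  16 274] [383.49270073 164.48905109]
[([0.56, 0.158, 0.224], 0.77), ([0.3, 0.29, 0.221], 0.76)]
side 584 394 418 164 194 0.62
side 528 330 352 58 90 0.62
side [394 164  25  24 448] [406.48660714 175.39955357]
[([0.301, 0.285, 0.224], 0.76)]
blob tri [0.56318887 0.1578758  0.21727868]
[383.12964093 162.86527149]
[406.13042902 174.39212936]
```

View pics/crop.png

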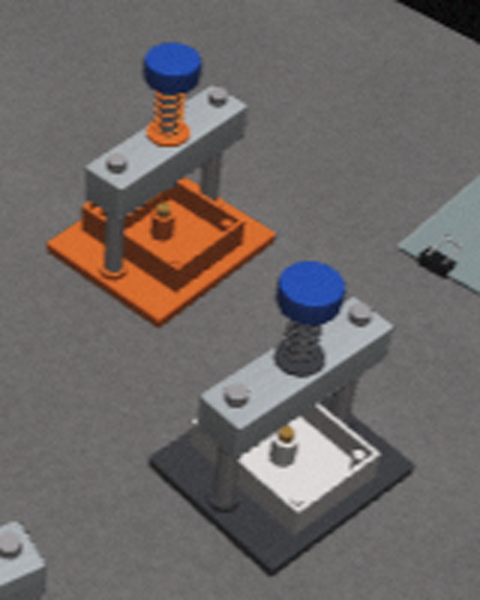

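The crop confirms it. The front press, with its knob at scene (383,165), has the white housing and a protruding brass sleeve. The rear press is the orange look-alike. The target top is about (0.562, 0.157, 0.222). In tool axes that is dx ≈ 49.6 and dy ≈ 36.7 cm. I'll lift first with the fingers closing, then traverse.

```bash
python3 -m crank '[{"dz":-4},{"dz":-8},{"dx":5,"dy":3.7,"dz":-8},{"dx":10,"dy":7.4,"dz":-8},{"dx":15,"dy":11.1,"dz":-8},{"dx":20,"dy":14.8,"dz":-8},{"dx":25,"dy":18.5,"dz":-8},{"dx":30,"dy":22.2,"dz":-8},{"dx":34,"dy":25.2,"dz":-8},{"dx":37,"dy":27.4,"dz":-8}]' 0 20
```

```text
$[0]: bad value
```

```bash
python3 -m crank '[{"dx":0,"dy":0,"dz":-4,"wx":0,"wy":0,"wz":0},{"dx":0,"dy":0,"dz":-8,"wx":0,"wy":0,"wz":0},{"dx":5,"dy":3.7,"dz":-8,"wx":0,"wy":0,"wz":0},{"dx":10,"dy":7.4,"dz":-8,"wx":0,"wy":0,"wz":0},{"dx":15,"dy":11.1,"dz":-8,"wx":0,"wy":0,"wz":0},{"dx":20,"dy":14.8,"dz":-8,"wx":0,"wy":0,"wz":0},{"dx":25,"dy":18.5,"dz":-8,"wx":0,"wy":0,"wz":0},{"dx":30,"dy":22.2,"dz":-8,"wx":0,"wy":0,"wz":0},{"dx":34,"dy":25.2,"dz":-8,"wx":0,"wy":0,"wz":0},{"dx":37,"dy":27.4,"dz":-8,"wx":0,"wy":0,"wz":0}]' 0 20
```

```text
t: 1.85
eef_pos: [0.4685, 0.2794, 0.307]
ee_rot: [-3.141, -0.0, -0.285]
force: [0.5, 0.3, -0.4]
width: 0.0005
gripper_force: 0.0
```

```bash
python3 -m crank '[{"dx":4,"dy":3,"dz":0,"wx":0,"wy":0,"wz":0},{"dx":8,"dy":6,"dz":0,"wx":0,"wy":0,"wz":0},{"dx":11,"dy":8.1,"dz":0,"wx":0,"wy":0,"wz":0},{"dx":12.5,"dy":9.2,"dz":0,"wx":0,"wy":0,"wz":0},{"dx":12.5,"dy":9.2,"dz":0,"wx":0,"wy":0,"wz":0},{"dx":12.5,"dy":9.2,"dz":2,"wx":0,"wy":0,"wz":0},{"dx":12.5,"dy":9.2,"dz":4,"wx":0,"wy":0,"wz":0},{"dx":12.5,"dy":9.2,"dz":5.5,"wx":0,"wy":0,"wz":0},{"dx":12.5,"dy":9.2,"dz":6.5,"wx":0,"wy":0,"wz":0},{"dx":12.5,"dy":9.2,"dz":6.5,"wx":0,"wy":0,"wz":0}]'
python3 - <<'E'
from station import arm
import cv2,numpy as np
v=[]
for c in("scene","side"):
    im=arm.grab_frame(c)[:,:,::-1];v.append(im[90:270,300:500])
cv2.imwrite("pics/over.png",cv2.resize(np.hstack(v),None,fx=2,fy=2,interpolation=cv2.INTER_CUBIC))
E
```

```text
t: 3.1
eef_pos: [0.5614, 0.1582, 0.2411]
ee_rot: [3.141, 0.001, -0.283]
force: [0.4, 0.1, -0.0]
width: 0.0003
gripper_force: 0.0
```

View pics/over.png

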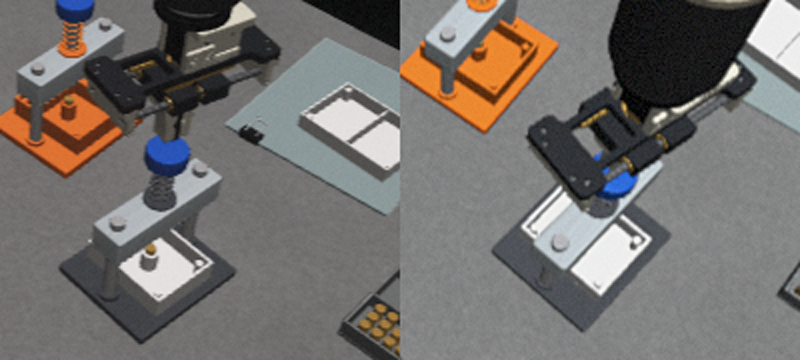

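The closed fingers are centred over the blue knob, at about (167,145) in the left half of the picture, with roughly 2 cm clearance. I'll press gently.

```bash
python3 -m crank '[{"dx":0,"dy":0,"dz":0.8,"wx":0,"wy":0,"wz":0},{"dx":0,"dy":0,"dz":1.4,"wx":0,"wy":0,"wz":0},{"dx":0,"dy":0,"dz":1.7,"wx":0,"wy":0,"wz":0},{"dx":0,"dy":0,"dz":2.0,"wx":0,"wy":0,"wz":0},{"dx":0,"dy":0,"dz":2.3,"wx":0,"wy":0,"wz":0},{"dx":0,"dy":0,"dz":2.7,"wx":0,"wy":0,"wz":0},{"dx":0,"dy":0,"dz":3.1,"wx":0,"wy":0,"wz":0},{"dx":0,"dy":0,"dz":3.5,"wx":0,"wy":0,"wz":0},{"dx":0,"dy":0,"dz":3.9,"wx":0,"wy":0,"wz":0},{"dx":0,"dy":0,"dz":4.3,"wx":0,"wy":0,"wz":0}]'
```

```text
t: 4.45
eef_pos: [0.5618, 0.1579, 0.1995]
ee_rot: [-3.141, -0.001, -0.283]
force: [-4.3, -0.3, 9.3]
width: 0.0008
gripper_force: 4.5
```

```bash
python3 -m crank '[{"dx":0,"dy":0,"dz":0.4,"wx":0,"wy":0,"wz":0},{"dx":0,"dy":0,"dz":0.8,"wx":0,"wy":0,"wz":0},{"dx":0,"dy":0,"dz":1.1,"wx":0,"wy":0,"wz":0},{"dx":0,"dy":0,"dz":1.3,"wx":0,"wy":0,"wz":0},{"dx":0,"dy":0,"dz":1.5,"wx":0,"wy":0,"wz":0},{"dx":0,"dy":0,"dz":1.6,"wx":0,"wy":0,"wz":0},{"dx":0,"dy":0,"dz":1.7,"wx":0,"wy":0,"wz":0},{"dx":0,"dy":0,"dz":1.75,"wx":0,"wy":0,"wz":0},{"dx":0,"dy":0,"dz":1.75,"wx":0,"wy":0,"wz":0},{"dx":0,"dy":0,"dz":1.75,"wx":0,"wy":0,"wz":0}]'
```

```text
t: 5.7
eef_pos: [0.5618, 0.1579, 0.1831]
ee_rot: [-3.141, -0.001, -0.283]
force: [-6.9, -0.0, 15.1]
width: 0.0005
gripper_force: 7.6
```

The force is 15 N, which fits the spring plus the sleeve, but there is no hard stop yet. I'll feel for it in small steps.

```bash
python3 -m crank '[{"dx":0,"dy":0,"dz":0.05,"wx":0,"wy":0,"wz":0},{"dx":0,"dy":0,"dz":0.1,"wx":0,"wy":0,"wz":0},{"dx":0,"dy":0,"dz":0.15,"wx":0,"wy":0,"wz":0},{"dx":0,"dy":0,"dz":0.2,"wx":0,"wy":0,"wz":0},{"dx":0,"dy":0,"dz":0.2,"wx":0,"wy":0,"wz":0},{"dx":0,"dy":0,"dz":0.25,"wx":0,"wy":0,"wz":0},{"dx":0,"dy":0,"dz":0.25,"wx":0,"wy":0,"wz":0},{"dx":0,"dy":0,"dz":0.25,"wx":0,"wy":0,"wz":0},{"dx":0,"dy":0,"dz":0.25,"wx":0,"wy":0,"wz":0},{"dx":0,"dy":0,"dz":0.25,"wx":0,"wy":0,"wz":0}]'
```

```text
t: 6.95
eef_pos: [0.5619, 0.1579, 0.1822]
ee_rot: [-3.14, -0.002, -0.283]
force: [-11.6, -1.2, 25.7]
width: 0.0004
gripper_force: 12.8
```

The force rose to 26 N over less than 1 mm of travel at z = 0.182, so the hard stop is reached. Now a slow rise of about 3 mm per row (24 mm/s).

```bash
python3 -m crank '[{"dx":0,"dy":0,"dz":-0.2,"wx":0,"wy":0,"wz":0},{"dx":0,"dy":0,"dz":-0.5,"wx":0,"wy":0,"wz":0},{"dx":0,"dy":0,"dz":-0.8,"wx":0,"wy":0,"wz":0},{"dx":0,"dy":0,"dz":-1.1,"wx":0,"wy":0,"wz":0},{"dx":0,"dy":0,"dz":-1.4,"wx":0,"wy":0,"wz":0},{"dx":0,"dy":0,"dz":-1.7,"wx":0,"wy":0,"wz":0},{"dx":0,"dy":0,"dz":-2.0,"wx":0,"wy":0,"wz":0},{"dx":0,"dy":0,"dz":-2.3,"wx":0,"wy":0,"wz":0},{"dx":0,"dy":0,"dz":-2.6,"wx":0,"wy":0,"wz":0},{"dx":0,"dy":0,"dz":-2.9,"wx":0,"wy":0,"wz":0}]'
python3 -m crank '[{"dx":0,"dy":0,"dz":-0.2,"wx":0,"wy":0,"wz":0},{"dx":0,"dy":0,"dz":-0.4,"wx":0,"wy":0,"wz":0},{"dx":0,"dy":0,"dz":-0.6,"wx":0,"wy":0,"wz":0},{"dx":0,"dy":0,"dz":-0.8,"wx":0,"wy":0,"wz":0},{"dx":0,"dy":0,"dz":-1.0,"wx":0,"wy":0,"wz":0},{"dx":0,"dy":0,"dz":-1.2,"wx":0,"wy":0,"wz":0},{"dx":0,"dy":0,"dz":-1.4,"wx":0,"wy":0,"wz":0},{"dx":0,"dy":0,"dz":-1.6,"wx":0,"wy":0,"wz":0},{"dx":0,"dy":0,"dz":-1.8,"wx":0,"wy":0,"wz":0},{"dx":0,"dy":0,"dz":-2.0,"wx":0,"wy":0,"wz":0}]'
```

```text
t: 8.2
eef_pos: [0.5618, 0.1579, 0.2086]
ee_rot: [-3.141, -0.001, -0.284]
force: [-3.6, -0.6, 6.7]
width: 0.0005
gripper_force: 3.5
t: 9.45
eef_pos: [0.5617, 0.158, 0.2273]
ee_rot: [3.141, 0.0, -0.284]
force: [0.9, -0.0, 0.6]
width: 0.0003
gripper_force: 0.0
```

Contact was lost as the ram reached the top. I'll back off well clear and check.

```bash
python3 -m crank '[{"dx":0,"dy":0,"dz":-1,"wx":0,"wy":0,"wz":0},{"dx":0,"dy":0,"dz":-3,"wx":0,"wy":0,"wz":0},{"dx":0,"dy":0,"dz":-5,"wx":0,"wy":0,"wz":0},{"dx":0,"dy":0,"dz":-7,"wx":0,"wy":0,"wz":0},{"dx":0,"dy":0,"dz":-9,"wx":0,"wy":0,"wz":0},{"dx":0,"dy":0,"dz":-10,"wx":0,"wy":0,"wz":0},{"dx":0,"dy":0,"dz":-10,"wx":0,"wy":0,"wz":0},{"dx":0,"dy":0,"dz":-10,"wx":0,"wy":0,"wz":0},{"dx":0,"dy":0,"dz":-10,"wx":0,"wy":0,"wz":0},{"dx":0,"dy":0,"dz":-10,"wx":0,"wy":0,"wz":0}]'
python3 - <<'E'
from station import arm
import cv2
im=arm.grab_frame("scene")[120:280,300:440,::-1]
a=cv2.imread("pics/scene0.png")[120:280,300:440]
cv2.imwrite("pics/after.png",cv2.resize(cv2.hconcat([a,im.copy()]),None,fx=2.8,fy=2.8,interpolation=cv2.INTER_CUBIC))
E
```

```text
t: 10.7
eef_pos: [0.5616, 0.1579, 0.327]
ee_rot: [3.141, 0.001, -0.284]
force: [-0.1, -0.4, 0.0]
width: 0.0003
gripper_force: 0.0
```

View pics/after.png

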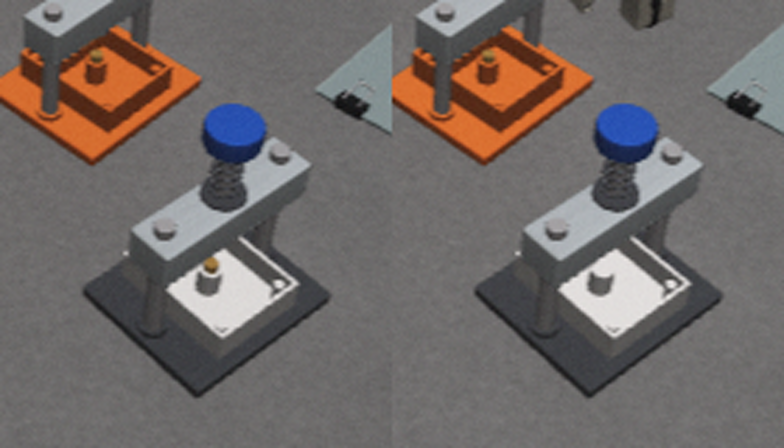

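In the before/after pair, the brass sleeve at (210,268) no longer protrudes at (600,275), so it is flush. The knob is back at its rest height at (626,132), and the gripper is clear.

```bash
python3 -c "
from station import arm
print(arm.job_done())"
```

```text
the job is handed in; nothing more can be done
None
```

I pressed the blue knob to its hard stop, and the after picture shows the sleeve flush and the ram fully up after a slow, controlled return; the red press was not touched, and the job is handed in (no verdict was returned).

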